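# Finish packing the guest gift carton on the vanity

### The arm

A 6-joint arm with a two-finger parallel gripper is mounted at the origin on the work surface. World frame = base frame: x ahead of the robot, y to its left, z up, the work surface at z = 0. Lengths are in m, angles in rad, forces in N, time in s.
With the tool pointing down it reaches from about 0.375 to 0.975 m from the base axis. Payload 3.8 kg.
Tool frame: the origin (TCP) lies at the very end of the fingers, on their centre line; the grasp point (between the pads) lies 19 mm behind it (bot.tcp_to_grasp is the z of the grasp point in the tool frame, in m); z points along the fingers, y is the direction in which the jaws open and shut (so a half turn about z gives the same grasp; the last joint's range is limited). The gripper opens to 85 mm and grips with 20 to 120 N. Pads are 22 mm wide; open, the fingers measure 114 mm over their backs; the gripper's body (76 mm by 85 mm) begins 54 mm behind the grasp point. The pads swing forward as they close: fully open they stand 13 mm farther back than shut.
Start: joints at [-1.31, 0.264, 1.604, -0, 1.274, -0.037], TCP at [0.198, -0.645, 0.231] pointing down, gripper open.
Joint ranges: [-2.63, 2.63], [-0.94, 2.18], [0.31, 2.57], [-1.31, 4.45], [0, 2.66], [-2.55, 2.55]. Speed limits (rad/s): [2.57, 2.57, 3.14, 3.14, 3.14, 3.14].

### API

Orientations are given as a rotation vector (axis times angle).
In Python, from workcell import status, vision, job, bot gives the robot as it stands.
- The arm moves only by the tool apply_moves, never from a script. Its argument "deltas" is a list of rows, each a list of 7 numbers: the shift along the tool's x, y, z in m, then the turn, a rotation vector about the tool's x, y, z in rad, then the closure, from 0 (fully open) to 1 (shut). In form: [[x, y, z, rx, ry, rz, jaw], ...]. A call has 1 to 8 rows; each row is the pose to reach, as a shift and turn from the pose commanded when the call began, along the tool's axes at that moment; what a row does not reach only later rows make up. A row lasts 1/12 s, in which the tool goes at most 41.7 mm and 7.16 degrees, less where a joint would pass 70% of its speed; a pose out of reach is approached as far as the arm can. A call with a gripper value outside its range is refused whole. The fingers move at their own pace and stop on an object; "squeeze" is the grip in N (left out, the last holds). Time passes only in rows, so rows that repeat a pose let the fingers close. It gives the time, the measured TCP pose, the force and the opening at its end, in the units of the state.
- status.read_state(): the state, without advancing time (a new reading comes with each control period).
- vision.read_camera(name): name is "scene" or "top"; returns the picture (400x640x3 uint8, red, green, blue); there is no depth.
- vision.get_calibration(name): a dict with "fov_y" (degrees; the focal length in pixels is half the picture's height over the tangent of half this angle, whatever the lens; pixels are square), "cx", "cy" (the principal point, pixels), "R" (3x3) and "t" (3): a world point X has camera coordinates R X + t. Camera axes: x right, y down, z forward; pixel columns grow to the right and rows downward; lengths in m; the calibration is good to about 2 mm. A picture is of the moment at which its call begins. get_calibration takes no time and is no camera call.
- job.finish_job(): hands the job in, once; it reports no verdict.
The state is a dict: "time": time; "q": joint angles; "joint_vel": joint speeds; "joint_torque": joint torques, N m; "tool_pos": TCP position; "tcp_rot": TCP orientation; "wrist_force": force on the tool from outside, world axes, zero at the start; "torque": the same for the moment, N m; "width": opening from 0.0 (shut) to 1.0 (fully open).
Only numpy, scipy, OpenCV 4.12 (cv2) and the standard library are available. Lean on these libraries where they do the work, as an engineer would, in place of code of your own. Each camera call takes 0.05 s, during which the arm holds its last target. There are 200 camera calls.

### The job

Finish packing the guests' gift carton: stand the navy soap box and the square brass tin upright in the open cardboard carton, next to the white candle box that is already in it. All three must fit in at once, each standing upright and flat on the carton's floor, with nothing lying on a wall or on another piece, and let go.

Things in the scene. Friction and masses are not known exactly. Their poses are not given: they have to be found in the camera images.
- carton: Low open brown cardboard carton, fixed, at any yaw. Outside 98 mm (its x) by 176 mm (its y), 26 mm high; walls and floor 4 mm thick, inside 90 by 168 mm. Origin: centre of its underside; z up. The pieces stand taller than its walls and fit in one row along its y, the soap box with its 64 mm side along the carton's x; gripped across the carton's x, the fingers stay above the walls.
- candle_mid (a point): Centre (30 mm above its base) of the white candle box with a grey-brown ribbon, standing loose in the carton near its +y end wall, squared to it: 70 mm along its own x (across the carton), 50 mm along its y, 60 mm high, z up, about 0.22 kg. It may stay where it is.
- soap_mid (a point): Centre (35 mm above its base) of the navy blue soap box with an ivory sleeve, standing upright on the marble: 64 mm along its own x, 30 mm along its y, 70 mm high, z up, about 0.12 kg, rigid.
- tin_mid (a point): Centre (31 mm above its base) of the closed square brass-coloured tin, standing upright on the marble: 50 mm along its own x, 50 mm along its y, 62 mm high, z up, about 0.18 kg, rigid. It, the soap box, a red box 80 mm high and a frosted tumbler 92 mm high stand about 15 cm apart, any of them at any of the four places.
There are look-alikes about, which are no part of the job. Leave any purple look-alike of the part that bears tin_mid alone.

How it is judged:
By the outcome, as a careful person would: the job done as asked, in the order asked, and still so for the second after the job is handed in, with the robot touching nothing.
It also fails if it takes over 53 s, if anything falls off the work surface, if the arm or the gripper's body presses on something with over 40 N, if the wrist force passes 120 N, or if a joint passes its speed limit or range.

## Working session

There is one attempt and no reset: what is moved stays moved. The work goes in short steps, Python scripts to look and compute and a tool call to move; the robot and the scene stay as the last step left them, time stands still between calls to the robot, and variables do not carry over. Pictures are saved under pics/ and viewed, about 8 in all and at most 12, crops included, and the job is handed in when it is done.

Besides the shell and the picture viewer there is one more tool, called after ">>>" as a command line: name --pt "numbers of a row" for each row, then --argument value for the rest. apply_moves: Moves the arm, as the interface text tells. Its arguments: {"type":"object","properties":{"deltas":{"type":"array","items":{"type":"array","items":{"type":"number"}}},"squeeze":{"type":"number"}},"required":["deltas"]}

```bash
mkdir -p pics
python3 - <<'E'
from workcell import status, vision, job, bot
import cv2, numpy as np
s=status.read_state(); print(s); print(bot.tcp_to_grasp)
for n in("scene","top"):
    im=vision.read_camera(n); cv2.imwrite(f"pics/{n}0.png",im[:,:,::-1]); print(n,vision.get_calibration(n))
E
```

```text
{'time': 0.0, 'q': array([-1.30990323e+00,  2.64764676e-01,  1.60539706e+00, -5.82920765e-06,
        1.27367262e+00, -3.69029445e-02]), 'joint_vel': array([-5.51992863e-04,  1.74580534e-04, -1.54988195e-03, -5.50600935e-04,
        4.44265986e-05, -2.00742565e-03]), 'joint_torque': array([-3.27013840e-04, -5.15117562e+01, -3.67313647e+01, -2.79824790e-04,
        1.27869731e-02, -1.98412636e-05]), 'tool_pos': array([ 0.19785954, -0.64458263,  0.2299418 ]), 'tcp_rot': array([-3.10462860e+00, -4.65722630e-01,  4.01951613e-04]), 'wrist_force': array([-0.53963994, -0.02865811,  0.13731456]), 'torque': array([ 0.04318906,  0.0174953 , -0.03844268]), 'width': 0.9987627085485428}
-0.0187
scene {'fov_y': 54.43598130705004, 'cx': 317.27507142284355, 'cy': 193.11696014421844, 'R': array([[ 0.29030765,  0.95692244,  0.00457225],
       [ 0.57842678, -0.17167066, -0.79746576],
       [-0.76232797,  0.23415512, -0.60334688]]), 't': array([-0.18583696, -0.26977796,  1.15406822])}
top {'fov_y': 57.5485326291098, 'cx': 320.24905505067017, 'cy': 201.05725564848615, 'R': array([[-0.01641975, -0.99880755, -0.04597674],
       [-0.98869572,  0.0230731 , -0.14814992],
       [ 0.14903408,  0.04302443, -0.98789561]]), 't': array([0.038606  , 0.55553244, 0.81806611])}
```

View pics/scene0.png

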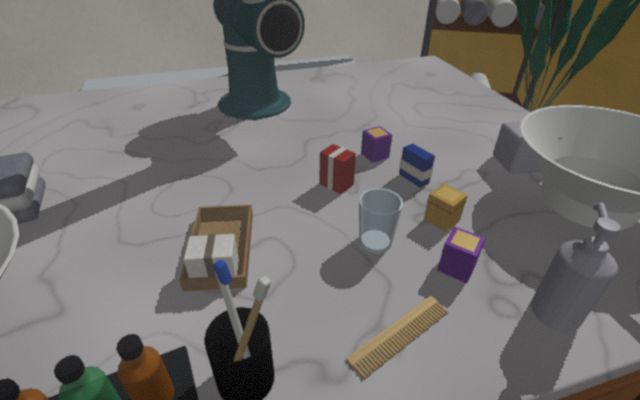

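View pics/top0.png

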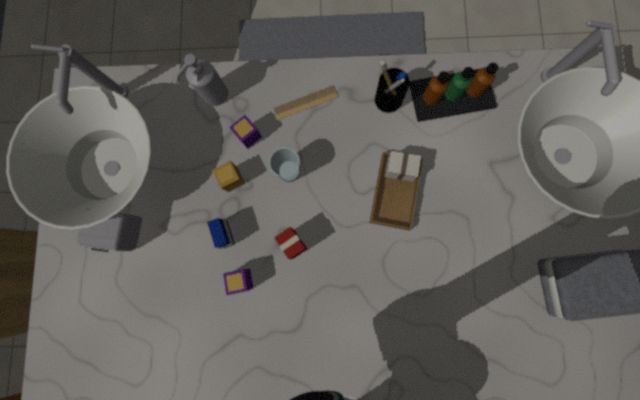

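The scene view shows:
- brass tin at scene (445,206) / top (228,176)
- blue soap box at scene (417,165) / top (221,233)
- red box at top (291,243) and tumbler at top (285,165)
- carton at top (397,190), with the white candle box at its upper end

Possible confusions:
- **Tin:** the purple tins at top (245,130) and (237,282), and the wooden comb at (305,102), which is a similar colour. I choose the all-brass one at (228,176).
- **Soap:** the only navy and ivory item is at (221,233). The blue toothbrush head is at top (402,75).

I'll check both choices in a crop.

```bash
cat > h.py <<'E'
import cv2, numpy as np
from workcell import status, vision
def cal(n):
    c=vision.get_calibration(n); f=200/np.tan(np.radians(c["fov_y"]/2)); return f,c["cx"],c["cy"],np.array(c["R"]),np.array(c["t"])
def ray(n,uv,z):
    f,cx,cy,R,t=cal(n); C=-R.T@t; uv=np.atleast_2d(uv).astype(float)
    d=np.c_[(uv[:,0]-cx)/f,(uv[:,1]-cy)/f,np.ones(len(uv))]@R
    return C+d*((z-C[2])/d[:,2])[:,None]
def proj(n,X):
    f,cx,cy,R,t=cal(n); c=np.atleast_2d(X)@R.T+t; return np.c_[cx+f*c[:,0]/c[:,2],cy+f*c[:,1]/c[:,2]]
E
python3 - <<'E'
from h import *
t=cv2.imread("pics/top0.png"); s=cv2.imread("pics/scene0.png")
a=cv2.resize(t[150:270,200:260],None,fx=5,fy=5,interpolation=cv2.INTER_CUBIC)
b=cv2.resize(t[140:240,360:440],None,fx=6,fy=6,interpolation=cv2.INTER_CUBIC)
m=np.hstack([a,b]); m=np.clip(m*1.6,0,255).astype(np.uint8); print(m.shape); cv2.imwrite("pics/crop1.png",m)
hs=cv2.cvtColor(t,cv2.COLOR_BGR2HSV)
for p in [(228,172),(235,182),(217,232),(226,238),(231,236),(405,205),(396,165),(413,165),(405,165),(375,205),(300,200)]: print(p,hs[p[1],p[0]])
for n in("top","scene"): print(-cal(n)[3].T@cal(n)[4])
print(ray("top",[[228,174],[219,233],[405,165],[397,190]],.05)); print(ray("scene",[[446,193],[418,152],[216,245]],.06))
E
```

```text
(600, 780, 3)
(228, 172) [ 20 152 131]
(235, 182) [ 19 149  53]
(217, 232) [113 201  85]
(226, 238) [107 209  33]
(231, 236) [113  28  37]
(405, 205) [ 17 131 101]
(396, 165) [ 18  24 140]
(413, 165) [ 19  20 141]
(405, 165) [18 55 79]
(375, 205) [ 18 127  66]
(300, 200) [ 23  17 123]
[ 0.42796671 -0.00945471  0.89224098]
[ 1.08977517 -0.13871238  0.48201446]
[[ 0.62573321  0.24735125  0.05      ]
 [ 0.4849742   0.26563429  0.05      ]
 [ 0.63606153 -0.17354625  0.05      ]
 [ 0.576887   -0.1520815   0.05      ]]
[[ 0.62229903  0.24779722  0.06      ]
 [ 0.47995394  0.26890722  0.06      ]
 [ 0.63818672 -0.16125339  0.06      ]]
```

View pics/crop1.png

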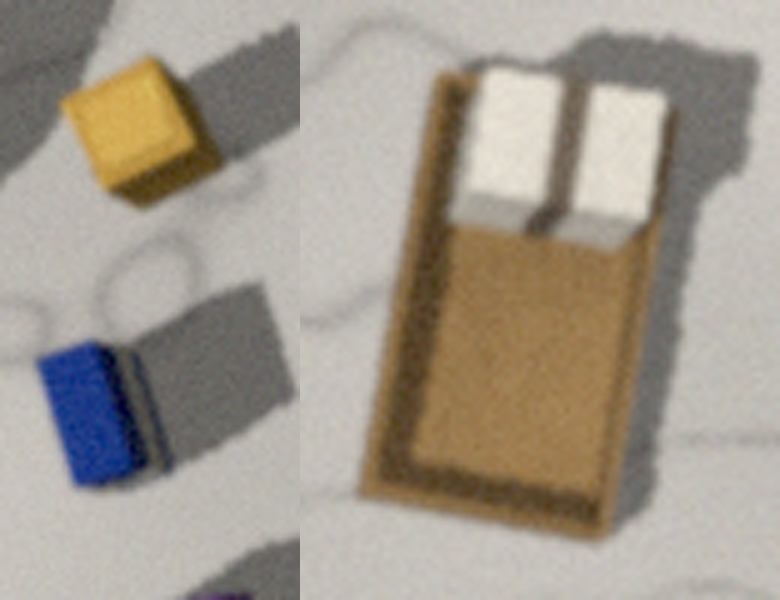

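```bash
cat >> h.py <<'E'
def top(n,im,box,lo,hi,z,erode=0):
    x0,y0,x1,y1=box; k=8
    a=cv2.resize(im[y0:y1,x0:x1],None,fx=k,fy=k,interpolation=cv2.INTER_CUBIC)
    m=cv2.inRange(cv2.cvtColor(cv2.GaussianBlur(a,(5,5),0),cv2.COLOR_BGR2HSV),lo,hi)
    m=cv2.morphologyEx(m,cv2.MORPH_OPEN,np.ones((9,9)))
    m=cv2.morphologyEx(m,cv2.MORPH_CLOSE,np.ones((9,9)))
    cs,_=cv2.findContours(m,cv2.RETR_EXTERNAL,cv2.CHAIN_APPROX_NONE)
    c=max(cs,key=cv2.contourArea)[:,0,:]; uv=np.c_[x0+(c[:,0]+.5)/k-.5,y0+(c[:,1]+.5)/k-.5]
    P=ray(n,uv,z)[:,:2]
    r=cv2.minAreaRect((P*1000).astype(np.float32)); return uv,P,r
def show(l,r): print(l,"c",np.round(r[0],1),"size",np.round(r[1],1),"ang",round(r[2],1))
E
python3 - <<'E'
from h import *
t=cv2.imread("pics/top0.png"); s=cv2.imread("pics/scene0.png")
hs=cv2.cvtColor(s,cv2.COLOR_BGR2HSV)
for p in [(446,193),(438,212),(455,214),(418,152),(412,162),(227,220),(190,230),(245,250),(208,240)]: print(p,hs[p[1],p[0]])
show("tin top",top("top",t,(205,155,250,200),(15,100,85),(28,255,255),.062)[2])
show("soap top",top("top",t,(200,210,250,255),(105,120,50),(125,255,255),.070)[2])
show("candle top",top("top",t,(375,140,430,200),(0,0,125),(179,50,255),.064)[2])
for w in((375,140,404,200),(406,140,430,200)): show("candle half",top("top",t,w,(0,0,110),(179,45,255),.064)[2])
for z in(.026,0):show("carton top",top("top",t,(360,140,440,240),(8,75,20),(25,255,255),z)[2])
show("carton low end",top("top",t,(360,182,440,240),(8,75,20),(25,255,255),.026)[2])
k=lambda X,Y:(360+(X-299.5)/6-.5,140+(Y+.5)/6-.5)
print(np.round(ray("top",[k(438,72),k(362,494),k(606,542)],.026)*1000,1))
show("tin sc",top("scene",s,(420,170,475,235),(15,100,100),(28,255,255),.062)[2])
show("soap sc",top("scene",s,(395,140,440,190),(100,100,50),(125,255,255),.070)[2])
E
```

```text
(446, 193) [ 21 122 170]
(438, 212) [ 20 137  91]
(455, 214) [ 19 125  92]
(418, 152) [114 146 119]
(412, 162) [116 114  67]
(227, 220) [16 89 86]
(190, 230) [ 0  3 92]
(245, 250) [ 17  92 114]
(208, 240) [18 46 95]
tin top c [623.  250.7] size [50.2 50.6] ang 26.0
soap top c [484.  263.6] size [63.9 28.4] ang 18.6
candle top c [ 640.5 -148.3] size [28.9 49.2] ang 78.2
candle half c [ 640.  -134.7] size [ 67.1 110. ] ang 87.8
candle half c [ 632.  -187.9] size [29.6 52.9] ang 77.8
carton top c [ 581.8 -154.9] size [ 99.3 177.4] ang 77.5
carton top c [ 586.4 -159.3] size [102.3 182.8] ang 77.5
carton low end c [ 553.  -148.5] size [ 99.3 118.3] ang 77.7
[[ 677.  -125.8   26. ]
 [ 505.9  -88.8   26. ]
 [ 485.  -183.3   26. ]]
tin sc c [630.2 247. ] size [51.  49.8] ang 26.9
soap sc c [508.9 249.5] size [83.7 60.3] ang 19.2
```

```bash
cat >> h.py <<'E'
from scipy.spatial.transform import Rotation as Ro
def step(x,y,z,th,s=None):
    "row from current pose to tool-down pose with tool x at yaw th (deg), mm"
    s=s or status.read_state(); R=Ro.from_rotvec(s["tcp_rot"]); c,d=np.cos(np.radians(th)),np.sin(np.radians(th))
    T=Ro.from_matrix(np.array([[c,d,0],[d,-c,0],[0,0,-1.]]))
    print(f"t={s['time']:.2f}",np.round(R.inv().apply(np.array([x,y,z])/1e3-s["tool_pos"]),4),np.round((R.inv()*T).as_rotvec(),4),"w",round(s["width"],3))
E
python3 - <<'E'
from h import *
s=cv2.imread("pics/scene0.png")
uv,P,r=top("scene",s,(395,140,440,190),(100,100,90),(125,255,255),.070); show("soap sc",r)
uv,P,r=top("scene",s,(420,170,475,235),(15,80,125),(28,255,255),.062); show("tin sc",r)
uv,P,r=top("scene",s,(175,195,260,295),(8,60,20),(25,255,255),.026); show("carton sc",r)
step(500,-200,220,60); step(484,264,180,108.6)
E
```

```text
soap sc c [493.1 261.7] size [62.  26.9] ang 19.0
tin sc c [628.3 248.2] size [49.3 48.6] ang 25.8
carton sc c [ 596.9 -157.7] size [100.8 194.6] ang 77.7
t=0.10 [ 0.4193 -0.3364  0.0108] [-0.0019 -0.0008 -0.7494] w 1.0
t=0.10 [ 0.5401 -0.7846  0.0517] [-1.5000e-03 -1.7000e-03 -1.5976e+00] w 1.0
```

>>> apply_moves --pt "0.42 -0.336 0.01 0 0 -0.75 0" --pt "0.42 -0.336 0.01 0 0 -0.75 0" --pt "0.42 -0.336 0.01 0 0 -0.75 0" --pt "0.42 -0.336 0.01 0 0 -0.75 0" --pt "0.42 -0.336 0.01 0 0 -0.75 0" --pt "0.42 -0.336 0.01 0 0 -0.75 0" --pt "0.42 -0.336 0.01 0 0 -0.75 0" --pt "0.541 -0.785 0.05 0 0 -1.6 0" --squeeze 40

```text
time: 0.77
tool_pos: [0.3722, -0.3623, 0.2233]
tcp_rot: [2.614, 1.739, 0.002]
wrist_force: [1.8, -0.3, 0.6]
width: 1.0
```

```bash
python3 -c "
from h import *
step(487,263,160,108.6)"
```

```text
t=0.77 [ 0.6212 -0.1358  0.063 ] [ 0.0022  0.0009 -0.7211] w 1.0
```

>>> apply_moves --pt "0.62 -0.135 0.06 0 0 -0.72 0" --pt "0.62 -0.135 0.06 0 0 -0.72 0" --pt "0.62 -0.135 0.06 0 0 -0.72 0" --pt "0.62 -0.135 0.06 0 0 -0.72 0" --pt "0.62 -0.135 0.06 0 0 -0.72 0" --pt "0.62 -0.135 0.06 0 0 -0.72 0" --pt "0.62 -0.135 0.06 0 0 -0.72 0" --pt "0.62 -0.135 0.06 0 0 -0.72 0"

```text
time: 1.43
tool_pos: [0.4299, -0.0352, 0.1915]
tcp_rot: [1.836, 2.549, 0.0]
wrist_force: [0.8, 0.5, 0.5]
width: 1.003
```

```bash
python3 -c "
from h import *
step(487,263,140,108.6)"
```

```text
t=1.43 [0.2648 0.1485 0.0514] [ 0.0002  0.0001 -0.0026] w 1.003
```

>>> apply_moves --pt "0.265 0.148 0.05 0 0 0 0" --pt "0.265 0.148 0.05 0 0 0 0" --pt "0.265 0.148 0.05 0 0 0 0" --pt "0.265 0.148 0.05 0 0 0 0" --pt "0.265 0.148 0.05 0 0 0 0" --pt "0.265 0.148 0.05 0 0 0 0" --pt "0.265 0.148 0.05 0 0 0 0" --pt "0.265 0.148 0.05 0 0 0 0"

```text
time: 2.1
tool_pos: [0.4867, 0.2655, 0.1406]
tcp_rot: [-1.832, -2.55, -0.001]
wrist_force: [0.7, -0.1, -0.5]
width: 1.003
```

>>> apply_moves --pt "0 0 0 0 0 0 0" --pt "0 0 0 0 0 0 0" --pt "0 0 0 0 0 0 0"

```text
time: 2.35
tool_pos: [0.4864, 0.26, 0.1414]
tcp_rot: [-1.837, -2.549, 0.002]
wrist_force: [0.2, -0.3, 0.5]
width: 0.998
```

Run:
```python
from h import *
step(487,263,140,108.6)
step(487,263,90,108.6)
a=vision.read_camera("scene")[:,:,::-1]; b=vision.read_camera("top")[:,:,::-1]
st=status.read_state(); p=st["tool_pos"]; print(p)
print(proj("scene",p),proj("top",p))
A=cv2.resize(a[60:240,330:500],None,fx=2.3,fy=2.3,interpolation=cv2.INTER_CUBIC); B=cv2.resize(b[140:300,160:320],None,fx=2.55,fy=2.55,interpolation=cv2.INTER_CUBIC)
h=min(len(A),len(B)); cv2.imwrite("pics/g1.png",np.clip(1.5*np.hstack([A[:h],B[:h]]),0,255)); print(A.shape,B.shape)
```

```text
t=2.35 [0.0027 0.0015 0.0014] [-0.0013  0.0008 -0.0027] w 0.998
t=2.35 [0.0027 0.0016 0.0514] [-0.0013  0.0008 -0.0027] w 0.998
[0.4867516  0.25959229 0.14185189]
[[422.17134278 118.28231834]] [[207.79046412 229.39172148]]
(414, 391, 3) (408, 408, 3)[ WARN:0@1.688] global loadsave.cpp:1063 imwrite_ Unsupported depth image for selected encoder is fallbacked to CV_8U.
```

View pics/g1.png

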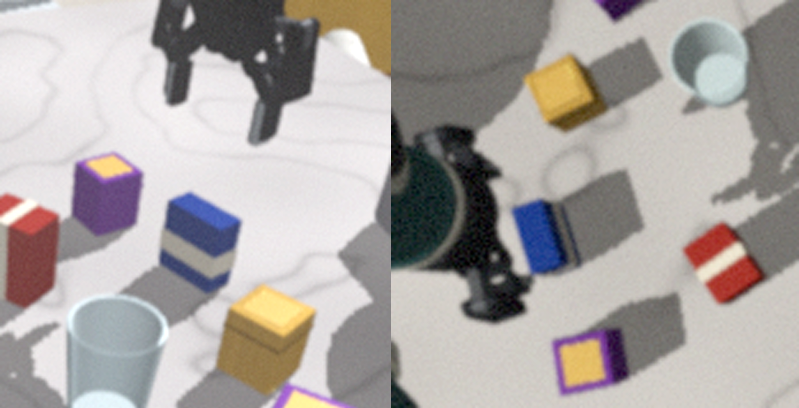

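The crop confirms the choices: the soap is navy with an ivory band, and the tin is plain brass. The jaws hang above the soap, and their axis is parallel to its long side. I'll descend to just above its top.

>>> apply_moves --pt "0.003 0.001 0.03 0 0 0 0" --pt "0.003 0.001 0.055 0 0 0 0" --pt "0.003 0.001 0.055 0 0 0 0" --pt "0.003 0.001 0.055 0 0 0 0"

```text
time: 2.78
tool_pos: [0.4855, 0.2623, 0.0857]
tcp_rot: [-1.838, -2.546, 0.006]
wrist_force: [0.0, 0.3, 0.3]
width: 0.999
```

Run:
```python
from h import *
step(487,263,32,108.6)
a=vision.read_camera("scene")[:,:,::-1]; b=vision.read_camera("top")[:,:,::-1]
p=status.read_state()["tool_pos"]; print(p)
print(proj("scene",p),proj("top",p))
A=cv2.resize(a[100:200,370:470],None,fx=4,fy=4,interpolation=cv2.INTER_CUBIC); B=cv2.resize(b[180:280,170:270],None,fx=4,fy=4,interpolation=cv2.INTER_CUBIC)
cv2.imwrite("pics/g2.png",np.clip(1.5*np.hstack([A,B]),0,255).astype(np.uint8))
```

```text
t=2.78 [0.0002 0.0018 0.0537] [-0.0039  0.0007 -0.0042] w 0.999
[0.48786353 0.26382074 0.0882376 ]
[[419.88917308 142.34356171]] [[214.35335901 230.63998493]]
```

View pics/g2.png

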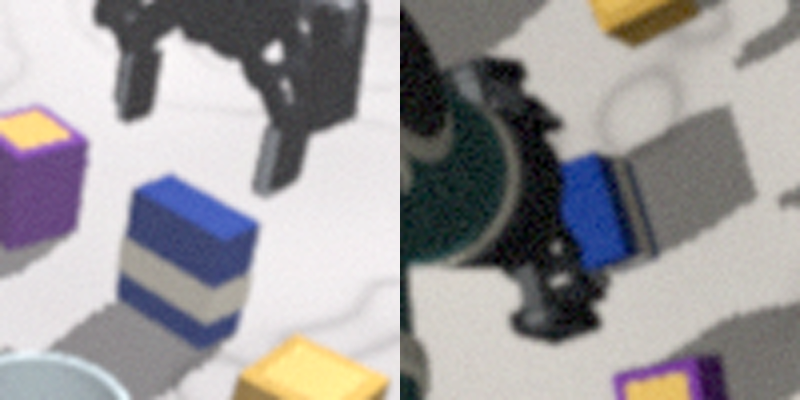

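The tips' midpoint lies right over the soap's top centre, within about 2 mm. I'll descend and grip.

>>> apply_moves --pt "0.001 0 0.03 0 0 0 0" --pt "0.001 0 0.054 0 0 0 0" --pt "0.001 0 0.054 0 0 0 0" --pt "0.001 0 0.054 0 0 0 0" --pt "0.001 0 0.054 0 0 0 1" --pt "0.001 0 0.054 0 0 0 1" --pt "0.001 0 0.054 0 0 0 1" --pt "0.001 0 0.054 0 0 0 1" --squeeze 40

```text
time: 3.55
tool_pos: [0.4886, 0.2661, 0.0354]
tcp_rot: [1.835, 2.547, 0.006]
wrist_force: [-0.2, -0.1, 6.8]
width: 0.74
```

>>> apply_moves --pt "0 0 0 0 0 0 1" --pt "0 0 0 0 0 0 1" --pt "0 0 0 0 0 0 1" --pt "0 0 0 0 0 0 1"

```text
time: 3.88
tool_pos: [0.4886, 0.2661, 0.0354]
tcp_rot: [1.835, 2.547, 0.006]
wrist_force: [-0.1, -0.2, 7.1]
width: 0.739
```

>>> apply_moves --pt "0 0 -0.03 0 0 0 1" --pt "0 0 -0.07 0 0 0 1" --pt "0 0 -0.11 0 0 0 1" --pt "0 0 -0.13 0 0 0 1" --pt "0 0 -0.13 0 0 0 1" --pt "0 0 -0.13 0 0 0 1"

```text
time: 4.38
tool_pos: [0.4879, 0.2658, 0.1652]
tcp_rot: [1.835, 2.547, 0.007]
wrist_force: [-0.6, -0.2, -2.6]
width: 0.744
```

Run:
```python
from h import *
step(586,-156,165,167.6)
```

```text
t=4.38 [-4.312e-01 -4.050e-02 -3.000e-04] [ 0.0047  0.0019 -1.0323] w 0.744
```

>>> apply_moves --pt "-0.03 -0.003 0 0 0 -0.1 1" --pt "-0.065 -0.006 0 0 0 -0.22 1" --pt "-0.1 -0.01 0 0 0 -0.34 1" --pt "-0.135 -0.013 0 0 0 -0.46 1" --pt "-0.17 -0.016 0 0 0 -0.58 1" --pt "-0.205 -0.02 0 0 0 -0.7 1" --pt "-0.24 -0.023 0 0 0 -0.8 1" --pt "-0.275 -0.026 0 0 0 -0.9 1"

```text
time: 5.05
tool_pos: [0.5471, -0.0056, 0.1601]
tcp_rot: [-0.536, -3.091, 0.001]
wrist_force: [0.4, 0.6, -2.4]
width: 0.746
```

>>> apply_moves --pt "0 0 0 0 0 0 1" --pt "0 0 0 0 0 0 1"

```text
time: 5.22
tool_pos: [0.5475, -0.0057, 0.1603]
tcp_rot: [-0.551, -3.088, 0.001]
wrist_force: [-0.1, 0.3, -2.4]
width: 0.745
```

Run:
```python
from h import *
step(586,-156,150,167.6)
```

```text
t=5.22 [-0.0882 -0.1277  0.0101] [-0.0009 -0.0042 -0.137 ] w 0.745
```

>>> apply_moves --pt "-0.025 -0.035 0.003 0 0 -0.07 1" --pt "-0.05 -0.07 0.006 0 0 -0.137 1" --pt "-0.075 -0.105 0.01 0 0 -0.137 1" --pt "-0.088 -0.128 0.01 0 0 -0.137 1" --pt "-0.088 -0.128 0.01 0 0 -0.137 1" --pt "-0.088 -0.128 0.01 0 0 -0.137 1"

```text
time: 5.72
tool_pos: [0.587, -0.1541, 0.1508]
tcp_rot: [-0.336, -3.12, -0.002]
wrist_force: [-0.7, -0.3, -2.1]
width: 0.746
```

Run:
```python
from h import *
step(586,-156,90,167.6)
a=vision.read_camera("scene")[:,:,::-1]; b=vision.read_camera("top")[:,:,::-1]
cv2.imwrite("pics/sc3.png",a)
p=status.read_state()["tool_pos"]; print(p, proj("scene",p),proj("top",p))
A=cv2.resize(a[100:300,140:300],None,fx=2.5,fy=2.5,interpolation=cv2.INTER_CUBIC); B=cv2.resize(b[120:250,340:450],None,fx=3.5,fy=3.5,interpolation=cv2.INTER_CUBIC)[:455]
B=cv2.copyMakeBorder(B,0,500-len(B),0,0,cv2.BORDER_CONSTANT)
cv2.imwrite("pics/g3.png",np.clip(1.5*np.hstack([A,B]),0,255).astype(np.uint8))
```

```text
t=5.72 [ 0.0004 -0.0021  0.0608] [ 0.0009 -0.0034  0.002 ] w 0.746
[ 0.58686747 -0.15248515  0.15130137] [[209.4841969  176.48204779]] [[404.95062139 176.45363876]]
```

View pics/g3.png

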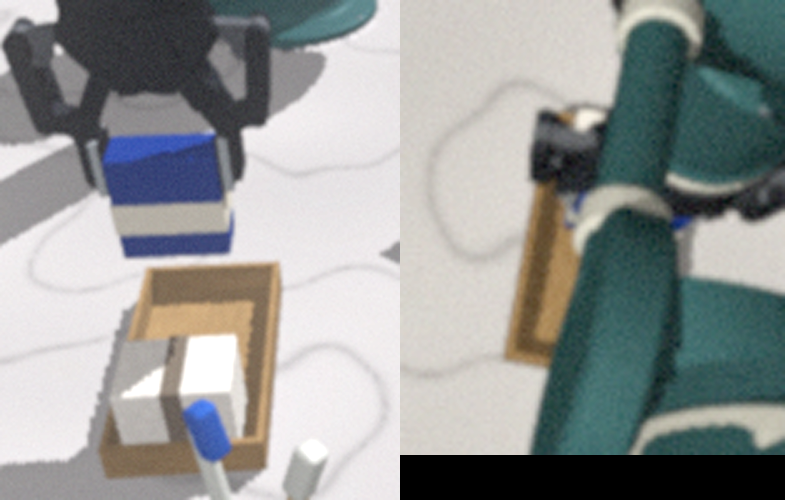

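Run:
```python
from h import *
a=cv2.imread("pics/sc3.png")
u=np.array([np.cos(np.radians(-12.4)),np.sin(np.radians(-12.4))]); v=np.array([u[1],-u[0]]); C=np.array([582,-155.])
def cf(P): d=P[:,:2]*1e3-C; return np.round(np.c_[d@v,d@u],1)
k=lambda X,Y:(140+(X+.5)/2.5-.5,100+(Y+.5)/2.5-.5)
zb=.1513-.0354
print("TCP",cf(np.array([[.5869,-.1535,0]])))
print("soap front bottom (x,y carton)",cf(ray("scene",[k(125,256),k(232,250)],zb)))
print("soap back top",cf(ray("scene",[k(112,137),k(214,134)],zb+.07)))
print("carton rim far corners, near corners",cf(ray("scene",[k(147,266),k(281,263),k(103,446),k(268,438)],.026)))
print("candle top: back L,R, front R,L",cf(ray("scene",[k(135,338),k(236,334),k(243,391),k(115,399)],.064)))
```

```text
TCP [[-2.5  4.5]]
soap front bottom (x,y carton) [[ 29.6  18.7]
 [-34.2  17.4]]
soap back top [[ 27.8  -3.9]
 [-30.7  -3.1]]
carton rim far corners, near corners [[ 49.1 -84.3]
 [-49.9 -80.7]
 [ 47.2  88.2]
 [-51.4  89.3]]
candle top: back L,R, front R,L [[ 30.3  35.4]
 [-32.   36.3]
 [-40.5  85.8]
 [ 32.9  86.7]]
```

>>> apply_moves --pt "-0.002 -0.002 0.03 0 0 0 1" --pt "-0.002 -0.002 0.06 0 0 0 1" --pt "-0.002 -0.002 0.085 0 0 0 1" --pt "-0.002 -0.002 0.1 0 0 0 1" --pt "-0.002 -0.002 0.106 0 0 0 1" --pt "-0.002 -0.002 0.106 0 0 0 1" --pt "-0.002 -0.002 0.106 0 0 0 1"

```text
time: 6.4
tool_pos: [0.5897, -0.1555, 0.0471]
tcp_rot: [0.33, 3.124, 0.0]
wrist_force: [0.0, -0.5, -1.7]
width: 0.747
```

Run:
```python
from h import *
print(status.read_state()["tool_pos"]); step(586,-156,39.5,167.6)
a=vision.read_camera("scene")[:,:,::-1]
A=cv2.resize(a[150:300,140:300],None,fx=4,fy=4,interpolation=cv2.INTER_CUBIC)
cv2.imwrite("pics/g4.png",np.clip(1.6*A.astype(float),0,255).astype(np.uint8))
```

```text
[ 0.58965467 -0.15546131  0.04714643]
t=6.40 [ 0.0035 -0.0013  0.0076] [0.0002 0.0001 0.006 ] w 0.747
```

View pics/g4.png

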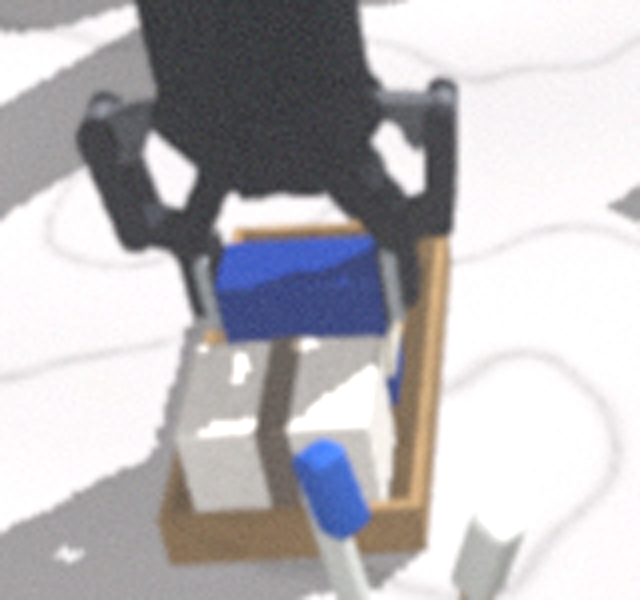

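>>> apply_moves --pt "0.002 -0.001 0.004 0 0 0.005 1" --pt "0.002 -0.001 0.006 0 0 0.005 1" --pt "0.002 -0.001 0.0075 0 0 0.005 1" --pt "0.002 -0.001 0.0075 0 0 0.005 1" --pt "0.002 -0.001 0.0075 0 0 0.005 1"

```text
time: 6.87
tool_pos: [0.5875, -0.1574, 0.0396]
tcp_rot: [0.34, 3.123, -0.0]
wrist_force: [-0.5, 0.2, -1.0]
width: 0.74
```

>>> apply_moves --pt "0 0 0.001 0 0 0 1" --pt "0 0 0.001 0 0 0 1" --pt "0 0 0.001 0 0 0 0.15" --pt "0 0 0.001 0 0 0 0" --pt "0 0 0.001 0 0 0 0" --pt "0 0 0.001 0 0 0 0" --pt "0 0 0.001 0 0 0 0"

```text
time: 7.45
tool_pos: [0.5873, -0.1572, 0.0381]
tcp_rot: [-0.34, -3.123, -0.0]
wrist_force: [-0.8, 0.1, -0.6]
width: 0.998
```

>>> apply_moves --pt "0 0 -0.015 0 0 0 0" --pt "0 0 -0.05 0 0 0 0" --pt "0 0 -0.085 0 0 0 0" --pt "0 0 -0.12 0 0 0 0" --pt "0 0 -0.13 0 0 0 0" --pt "0 0 -0.13 0 0 0 0"

```text
time: 7.95
tool_pos: [0.5904, -0.1582, 0.1732]
tcp_rot: [0.339, 3.114, -0.003]
wrist_force: [1.2, 0.3, 0.6]
width: 1.0
```

Run:
```python
from h import *
step(624,250,170,116)
a=vision.read_camera("scene")[:,:,::-1]; cv2.imwrite("pics/sc5.png",a)
```

```text
t=7.95 [0.055  0.4058 0.0024] [0.0033 0.0086 0.9002] w 1.0
```

>>> apply_moves --pt "0.055 0.406 0.002 0 0.008 0.9 0" --pt "0.055 0.406 0.002 0 0.008 0.9 0" --pt "0.055 0.406 0.002 0 0.008 0.9 0" --pt "0.055 0.406 0.002 0 0.008 0.9 0" --pt "0.055 0.406 0.002 0 0.008 0.9 0" --pt "0.055 0.406 0.002 0 0.008 0.9 0" --pt "0.055 0.406 0.002 0 0.008 0.9 0" --pt "0.055 0.406 0.002 0 0.008 0.9 0"

```text
time: 8.67
tool_pos: [0.6115, 0.1621, 0.1631]
tcp_rot: [-1.666, -2.65, 0.005]
wrist_force: [1.2, -0.9, -0.4]
width: 1.003
```

>>> apply_moves --pt "0 0 0 0 0 0 0"

```text
time: 8.75
tool_pos: [0.6118, 0.1676, 0.1633]
tcp_rot: [-1.654, -2.656, -0.001]
wrist_force: [0.7, -0.8, 0.0]
width: 1.0
```

Run:
```python
from h import *
step(624,250,150,116)
a=vision.read_camera("scene")[:,:,::-1]; b=vision.read_camera("top")[:,:,::-1]
cv2.imwrite("pics/sc6.png",a); cv2.imwrite("pics/top6.png",b)
A=cv2.resize(a[170:300,160:270],None,fx=4,fy=4,interpolation=cv2.INTER_CUBIC); B=cv2.resize(b[140:240,360:440],None,fx=4,fy=4,interpolation=cv2.INTER_CUBIC)
B=cv2.copyMakeBorder(B,0,120,0,0,cv2.BORDER_CONSTANT)
cv2.imwrite("pics/g5.png",np.clip(1.5*np.hstack([A,B]).astype(float),0,255).astype(np.uint8))
```

```text
t=8.75 [0.0684 0.0473 0.0138] [-0.0061 -0.0112  0.0027] w 1.0
```

View pics/g5.png

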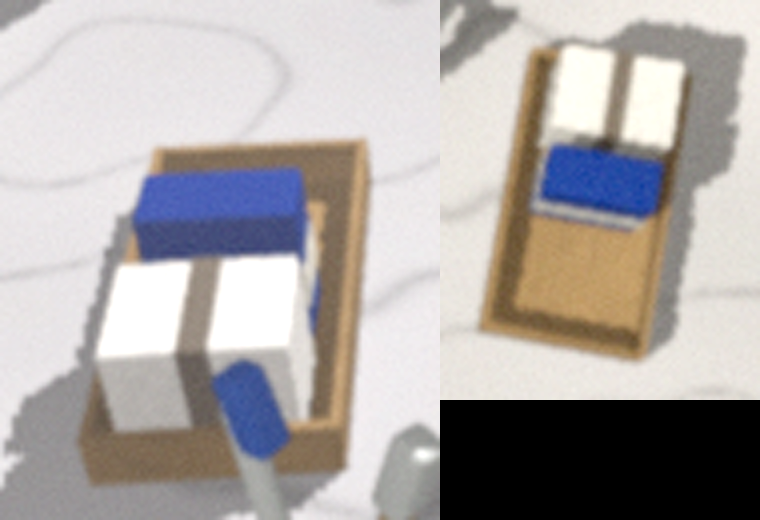

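The soap stands squared in the carton, clear of the candle box, with its top near (400,185) in the top view. I'll measure where it stands and go on to the tin.

>>> apply_moves --pt "0.035 0.025 0.007 -0.006 -0.011 0.003 0" --pt "0.068 0.047 0.014 -0.006 -0.011 0.003 0" --pt "0.068 0.047 0.014 -0.006 -0.011 0.003 0" --pt "0.068 0.047 0.014 -0.006 -0.011 0.003 0" --pt "0.068 0.047 0.014 -0.006 -0.011 0.003 0"

```text
time: 9.27
tool_pos: [0.6251, 0.2409, 0.1511]
tcp_rot: [1.667, 2.659, -0.005]
wrist_force: [-0.2, 0.0, 0.4]
width: 1.0
```

Run:
```python
from h import *
b=cv2.imread("pics/top6.png")
u=np.array([np.cos(np.radians(-12.4)),np.sin(np.radians(-12.4))]); v=np.array([u[1],-u[0]]); C=np.array([582,-155.])
for n,bx,lo,hi,z in(("soap",(375,165,425,210),(105,120,50),(125,255,255),.074),("cL",(375,140,410,184),(0,0,125),(179,50,255),.064)):
    uv,P,r=top("top",b,bx,lo,hi,z); show(n,r); d=np.array(r[0])-C; print(n,"carton",d@v,d@u, "yrange",np.percentile((P*1e3-C)@u,[2,98]))
step(624,250,85,116)
a=vision.read_camera("scene")[:,:,::-1]; p=status.read_state()["tool_pos"]; print(p,proj("scene",p))
A=cv2.resize(a[120:250,390:520],None,fx=4,fy=4,interpolation=cv2.INTER_CUBIC)
cv2.imwrite("pics/g6.png",np.clip(1.5*A.astype(float),0,255).astype(np.uint8))
```

```text
soap c [ 585.1 -155.6] size [64.4 33.7] ang 77.2
soap carton -0.09470506650163235 3.1333856666704394 yrange [-13.50534502  19.77325021]
cL c [ 642.1 -141.7] size [ 80.9 105.4] ang 87.8
cL carton -25.90211876278144 55.851193753393886 yrange [  0.29261937 113.28088075]
t=9.27 [0.0089 0.0031 0.0661] [-0.001   0.0044 -0.0028] w 1.0
[0.62541175 0.24061814 0.15175106] [[454.55169473 150.51384295]]
```

View pics/g6.png

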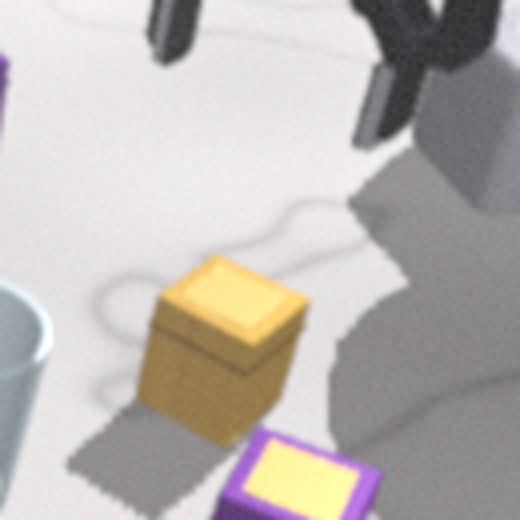

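The soap measures squared at carton y ≈ +4, and about 72 mm is left for the tin. The tin's alignment agrees with the predicted projection within about 3 mm. I'll descend on it.

>>> apply_moves --pt "0.008 0.003 0.015 0 0.004 -0.003 0" --pt "0.008 0.003 0.045 0 0.004 -0.003 0" --pt "0.008 0.003 0.066 0 0.004 -0.003 0" --pt "0.008 0.003 0.066 0 0.004 -0.003 0" --pt "0.008 0.003 0.066 0 0.004 -0.003 0"

```text
time: 9.73
tool_pos: [0.6237, 0.2495, 0.0846]
tcp_rot: [-1.665, -2.662, 0.002]
wrist_force: [0.2, -0.8, 1.1]
width: 0.996
```

Run:
```python
from h import *
step(624.5,250,27,116)
```

```text
t=9.73 [0.0001 0.001  0.0576] [-0.0021 -0.0006 -0.0009] w 0.996
```

>>> apply_moves --pt "0 0.001 0.03 0 0 0 0" --pt "0 0.001 0.057 0 0 0 0" --pt "0 0.001 0.057 0 0 0 0" --pt "0 0.001 0.057 0 0 0 0" --pt "0 0.001 0.057 0 0 0 1" --pt "0 0.001 0.057 0 0 0 1" --pt "0 0.001 0.057 0 0 0 1" --pt "0 0.001 0.057 0 0 0 1"

```text
time: 10.4
tool_pos: [0.6281, 0.252, 0.0328]
tcp_rot: [1.662, 2.661, 0.008]
wrist_force: [-0.8, 0.1, 6.0]
width: 0.577
```

>>> apply_moves --pt "0 0 0 0 0 0 1" --pt "0 0 0 0 0 0 1" --pt "0 0 0 0 0 0 1" --pt "0 0 0 0 0 0 1"

```text
time: 10.73
tool_pos: [0.6281, 0.252, 0.0328]
tcp_rot: [1.662, 2.661, 0.008]
wrist_force: [-0.8, -0.9, 5.8]
width: 0.577
```

>>> apply_moves --pt "0 0 -0.03 0 0 0 1" --pt "0 0 -0.07 0 0 0 1" --pt "0 0 -0.11 0 0 0 1" --pt "0 0 -0.14 0 0 0 1" --pt "0 0 -0.14 0 0 0 1" --pt "0 0 -0.14 0 0 0 1"

```text
time: 11.23
tool_pos: [0.6283, 0.2521, 0.1741]
tcp_rot: [1.661, 2.659, 0.012]
wrist_force: [-0.5, -0.2, -2.5]
width: 0.578
```

Run:
```python
from h import *
step(535,-145,160,167.6)
```

```text
t=11.23 [-0.316  -0.2581  0.0118] [ 0.0087  0.0052 -0.9003] w 0.578
```

>>> apply_moves --pt "-0.028 -0.023 0 0.001 0.001 -0.08 1" --pt "-0.056 -0.046 0 0.002 0.001 -0.17 1" --pt "-0.084 -0.069 0 0.003 0.002 -0.27 1" --pt "-0.112 -0.092 0 0.004 0.002 -0.37 1" --pt "-0.14 -0.115 0.003 0.005 0.003 -0.47 1" --pt "-0.168 -0.138 0.005 0.006 0.003 -0.57 1" --pt "-0.196 -0.161 0.007 0.007 0.004 -0.67 1" --pt "-0.22 -0.18 0.009 0.008 0.005 -0.76 1"

```text
time: 11.9
tool_pos: [0.5579, -0.0272, 0.1577]
tcp_rot: [-0.548, -3.082, 0.005]
wrist_force: [0.6, 0.8, -2.7]
width: 0.576
```

>>> apply_moves --pt "0 0 0 0 0 0 1" --pt "0 0 0 0 0 0 1"

```text
time: 12.07
tool_pos: [0.5586, -0.0267, 0.1579]
tcp_rot: [-0.562, -3.08, 0.004]
wrist_force: [0.1, 0.5, -2.6]
width: 0.578
```

Run:
```python
from h import *
step(535,-145,140,167.6)
```

```text
t=12.07 [-0.0198 -0.1189  0.0183] [-0.0039 -0.0104 -0.1445] w 0.578
```

>>> apply_moves --pt "-0.006 -0.03 0.005 -0.001 -0.003 -0.07 1" --pt "-0.012 -0.065 0.01 -0.002 -0.006 -0.145 1" --pt "-0.018 -0.1 0.018 -0.004 -0.01 -0.145 1" --pt "-0.02 -0.119 0.018 -0.004 -0.01 -0.145 1" --pt "-0.02 -0.119 0.018 -0.004 -0.01 -0.145 1" --pt "-0.02 -0.119 0.018 -0.004 -0.01 -0.145 1"

```text
time: 12.57
tool_pos: [0.5373, -0.1434, 0.1414]
tcp_rot: [0.335, 3.122, 0.002]
wrist_force: [0.5, 0.2, -2.3]
width: 0.578
```

Run:
```python
from h import *
step(535,-145,100,167.6)
a=vision.read_camera("scene")[:,:,::-1]; cv2.imwrite("pics/sc7.png",a)
p=status.read_state()["tool_pos"]; print(p,proj("scene",p))
A=cv2.resize(a[120:270,150:280],None,fx=4,fy=4,interpolation=cv2.INTER_CUBIC)
cv2.imwrite("pics/g7.png",np.clip(1.5*A.astype(float),0,255).astype(np.uint8))
```

```text
t=12.57 [ 0.002  -0.0021  0.0414] [0.0015 0.0018 0.0026] w 0.578
[ 0.53770045 -0.14276317  0.14183081] [[214.20592323 163.66190195]]
```

View pics/g7.png

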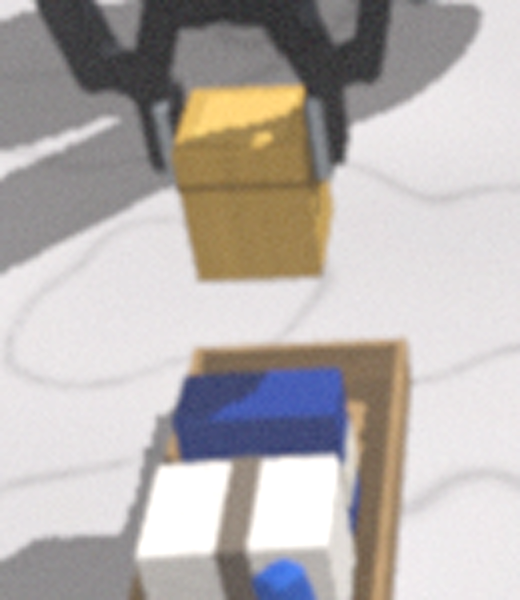

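Run:
```python
from h import *
u=np.array([np.cos(np.radians(-12.4)),np.sin(np.radians(-12.4))]); v=np.array([u[1],-u[0]]); C=np.array([582,-155.])
def cf(P): d=P[:,:2]*1e3-C; return np.round(np.c_[d@v,d@u],1).tolist()
k=lambda X,Y:(150+(X+.5)/4-.5,120+(Y+.5)/4-.5)
print("TCP",cf(np.array([[.5375,-.143,0]])))
print("tin front bottom",cf(ray("scene",[k(197,279),k(322,275)],.109)))
print("tin top back",cf(ray("scene",[k(192,90),k(306,86)],.171)))
print("soap top back",cf(ray("scene",[k(186,374),k(339,370)],.074)),"front",cf(ray("scene",[k(178,418),k(346,415)],.074)))
print("far rim",cf(ray("scene",[k(197,350),k(407,341)],.026)))
```

```text
TCP [[-2.2, -46.0]]
tin front bottom [[23.8, -22.6], [-25.9, -21.7]]
tin top back [[21.8, -65.8], [-23.2, -65.9]]
soap top back [[31.6, -5.5], [-30.0, -3.6]] front [[30.2, 21.4], [-35.3, 24.5]]
far rim [[47.9, -81.2], [-48.5, -80.9]]
```

>>> apply_moves --pt "-0.001 -0.001 0.025 0.001 0.002 0.002 1" --pt "-0.001 -0.001 0.05 0.001 0.002 0.002 1" --pt "-0.001 -0.001 0.07 0.001 0.002 0.002 1" --pt "-0.001 -0.001 0.072 0.001 0.002 0.002 1" --pt "-0.001 -0.001 0.072 0.001 0.002 0.002 1"

```text
time: 13.03
tool_pos: [0.5378, -0.143, 0.0691]
tcp_rot: [-0.332, -3.122, -0.001]
wrist_force: [-1.1, -1.4, -2.3]
width: 0.581
```

Run:
```python
from h import *
step(537,-145,37,167.6)
a=vision.read_camera("scene")[:,:,::-1]; b=vision.read_camera("top")[:,:,::-1]
p=status.read_state()["tool_pos"]; print(p); cv2.imwrite("pics/sc8.png",a)
A=cv2.resize(a[150:250,160:260],None,fx=5,fy=5,interpolation=cv2.INTER_CUBIC)
B=cv2.resize(b[140:240,370:430],None,fx=5,fy=5,interpolation=cv2.INTER_CUBIC)
cv2.imwrite("pics/g8.png",np.clip(1.5*np.hstack([A,B]).astype(float),0,255).astype(np.uint8))
```

```text
t=13.03 [ 0.0003 -0.0021  0.0321] [ 0.0003 -0.0021  0.0043] w 0.581
[ 0.54019813 -0.14432299  0.0718581 ]
```

View pics/g8.png

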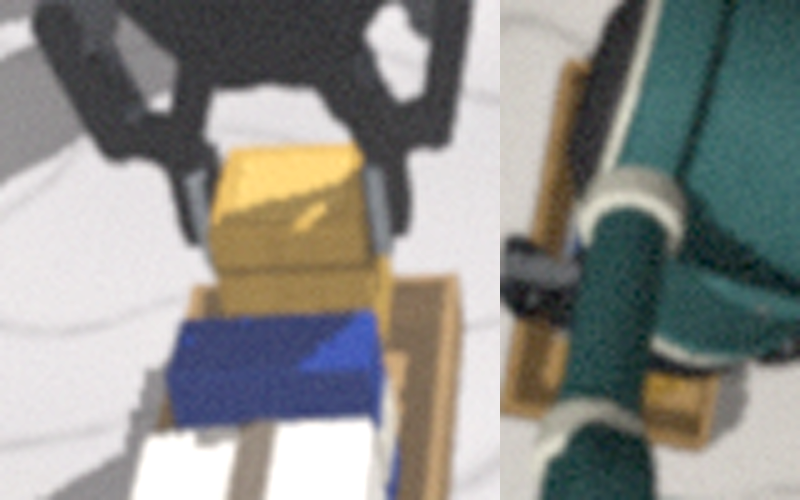

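The tin is square and lined up behind the soap, with about 10 mm of margin on either side in both estimates. I'll lower it.

>>> apply_moves --pt "0 -0.001 0.015 0 0 0.003 1" --pt "0 -0.001 0.025 0 0 0.003 1" --pt "0 -0.001 0.031 0 0 0.003 1" --pt "0 -0.001 0.031 0 0 0.003 1" --pt "0 -0.001 0.031 0 0 0.003 1"

```text
time: 13.55
tool_pos: [0.5388, -0.1459, 0.0399]
tcp_rot: [0.34, 3.121, -0.001]
wrist_force: [0.3, -0.3, -1.8]
width: 0.581
```

>>> apply_moves --pt "0 0 0 0 0 0 1"

```text
time: 13.63
tool_pos: [0.5394, -0.1462, 0.0405]
tcp_rot: [0.34, 3.12, -0.001]
wrist_force: [1.3, 0.8, -2.2]
width: 0.574
```

>>> apply_moves --pt "0 0 0.002 0 0 0 1" --pt "0 0 0.003 0 0 0 1" --pt "0 0 0.003 0 0 0 1" --pt "0 0 0.003 0 0 0 1"

```text
time: 13.97
tool_pos: [0.539, -0.1461, 0.037]
tcp_rot: [0.34, 3.121, -0.001]
wrist_force: [-1.1, 0.8, -1.3]
width: 0.579
```

>>> apply_moves --pt "0 0 0.001 0 0 0 1" --pt "0 0 0.001 0 0 0 1" --pt "0 0 0.001 0 0 0 0.3" --pt "0 0 0.001 0 0 0 0.1" --pt "0 0 0.001 0 0 0 0" --pt "0 0 0.001 0 0 0 0" --pt "0 0 0.001 0 0 0 0"

```text
time: 14.55
tool_pos: [0.539, -0.1461, 0.0359]
tcp_rot: [0.34, 3.121, -0.001]
wrist_force: [-0.7, 0.4, 0.7]
width: 0.999
```

>>> apply_moves --pt "0 0 -0.01 0 0 0 0" --pt "0 0 -0.04 0 0 0 0" --pt "0 0 -0.08 0 0 0 0" --pt "0 0 -0.12 0 0 0 0" --pt "0 0 -0.15 0 0 0 0" --pt "0 0 -0.15 0 0 0 0"

```text
time: 15.05
tool_pos: [0.5437, -0.1475, 0.1954]
tcp_rot: [0.338, 3.106, -0.006]
wrist_force: [1.7, 0.3, 1.1]
width: 1.0
```

Run:
```python
from h import *
step(450,180,200,120)
```

```text
t=15.05 [ 0.1618  0.2997 -0.008 ] [0.0054 0.0169 0.8305] w 1.0
```

Retreat out of the camera's view to check.

>>> apply_moves --pt "0.16 0.3 -0.01 0.005 0.017 0.8 0" --pt "0.16 0.3 -0.01 0.005 0.017 0.8 0" --pt "0.16 0.3 -0.01 0.005 0.017 0.8 0" --pt "0.16 0.3 -0.01 0.005 0.017 0.8 0" --pt "0.16 0.3 -0.01 0.005 0.017 0.8 0" --pt "0.16 0.3 -0.01 0.005 0.017 0.8 0" --pt "0.16 0.3 -0.01 0.005 0.017 0.8 0" --pt "0.16 0.3 -0.01 0.005 0.017 0.8 0"

```text
time: 15.72
tool_pos: [0.454, 0.1552, 0.195]
tcp_rot: [-1.53, -2.728, 0.004]
wrist_force: [1.1, 0.6, 0.1]
width: 1.0
```

>>> apply_moves --pt "0 0 0 0 0 0 0" --pt "0 0 0 0 0 0 0"

```text
time: 15.88
tool_pos: [0.454, 0.1558, 0.1948]
tcp_rot: [-1.515, -2.736, 0.004]
wrist_force: [0.6, 0.3, 0.1]
width: 0.999
```

Run:
```python
from h import *
a=vision.read_camera("scene")[:,:,::-1]; b=vision.read_camera("top")[:,:,::-1]
A=cv2.resize(a[170:300,160:270],None,fx=4,fy=4,interpolation=cv2.INTER_CUBIC); B=cv2.resize(b[140:240,370:440],None,fx=5,fy=5,interpolation=cv2.INTER_CUBIC)
B=cv2.copyMakeBorder(B,0,20,0,0,cv2.BORDER_CONSTANT)
cv2.imwrite("pics/g9.png",np.clip(1.5*np.hstack([A,B]).astype(float),0,255).astype(np.uint8))
u=np.array([np.cos(np.radians(-12.4)),np.sin(np.radians(-12.4))]); v=np.array([u[1],-u[0]]); C=np.array([582,-155.])
b=np.ascontiguousarray(b)
for n,bx,lo,hi,z in(("soap",(375,165,425,210),(105,120,50),(125,255,255),.074),("tin",(375,180,420,220),(15,130,115),(30,255,255),.066)):
    uv,P,r=top("top",b,bx,lo,hi,z); show(n,r); d=np.array(r[0])-C; print(n,"carton",d@v,d@u)
```

```text
soap c [ 584.4 -155.3] size [64.8 34.7] ang 77.7
soap carton -0.23180118687135565 2.4068214165606054
tin c [ 536.7 -144.1] size [49.4 49.2] ang 77.9
tin carton -0.970176622476119 -46.5479735450932
```

View pics/g9.png

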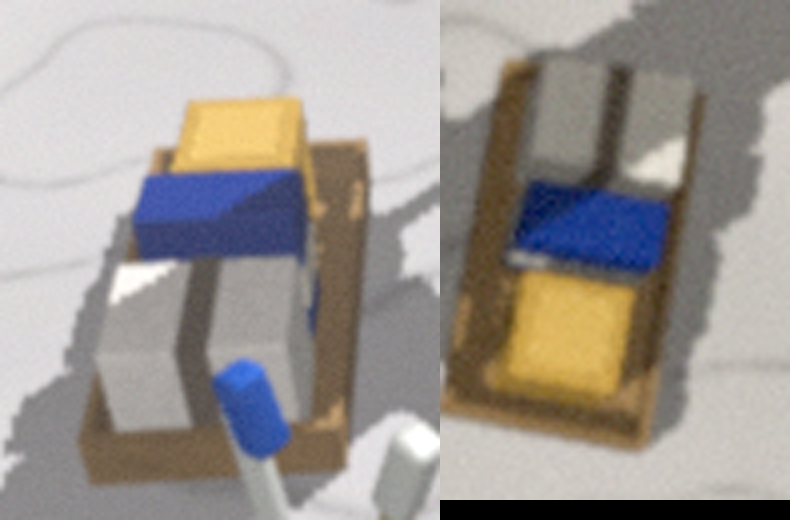

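All three pieces stand squared inside the carton, with gaps between them and the walls. The arm is clear and still, so I'm handing in.

```bash
python3 -c "
from workcell import job
print(job.finish_job())"
```

```text
the job is handed in; nothing more can be done
None
```

The navy soap box and then the brass tin were gripped, stood in the carton in one row beside the white candle box, and let go. The job was handed in at about 16 s of the 53 s allowed. I left both purple look-alikes, the red box and the tumbler alone.

- **Final check, top view:** The soap is centred at carton (x, y) ≈ (0, +3) mm and the tin at ≈ (−1, −47) mm. Both are squared to the carton within about 0.5°, and their top faces measure close to their given sizes at the heights they should have standing on the carton's floor. By the top view's numbers, there are about 10 mm between tin and soap, 12 mm between tin and end wall, and 12 mm between soap and candle box. The last picture shows nothing leaning or lying on a wall.
- **What disagreed:** The oblique scene camera placed points about 3–9 mm off the top view, mostly along world x. With the tin held over the carton, it read the tin-to-wall gap as only about 5 mm. I placed the tin so both estimates kept clearance, and the final top view showed no contact.

The forces I saw stayed below about 7 N.

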